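# Slide the sample panel out over the painting stand's edge

## Task

Using the fingertips only, push the white sample panel with the orange strip along the top of the painting stand, towards the blue edge above the drip tray, until exactly its orange strip hangs out over the tray: the line between orange and white lies right above the stand's edge, with the panel square to that edge. Slide it flat on the stand, never pick it up or let it tip. Leave the green-striped panel, the orange gourd and the paint jar where they are, and finish with the hand clear.

Things in the scene. Friction and masses are not known exactly. Their poses are not given: they have to be found in the camera images.
- stand: Low painting stand, fixed to the table (it does not move), wood-brown flat top 260 mm (x) by 360 mm (y), its top surface 50 mm above the table. Origin: centre of its underside, at table height. Its x axis points to the far edge, which carries a thin blue facing; beyond that edge, from 7 to 107 mm, stands a black drip tray 20 mm high and as wide as the stand, with a few dried yellow drips in it. It is open underneath between two side walls.
- stand_edge (a point): Middle of the stand's blue-faced far edge, on the top surface (50 mm above the table, 130 mm along x from the stand's origin). Axes as the stand's: x points outward over the tray, y runs along the edge, z up.
- orange_panel: The panel to push: a flat rigid sample panel 150 mm long (x), 90 mm wide (y), 8 mm thick, about 0.1 kg, lying loose on the stand. White, with its last 40 mm towards +x coloured orange. Origin: centre of its underside; x points to the orange end, z up. Starts wholly on the stand, turned up to about 11 degrees from square, orange end towards the blue edge. It slides with ordinary friction and stays where it is left.
- orange_panel_line (a point): Middle of the line between white and orange on the panel's underside, 35 mm along x from the panel's origin (the orange end is 40 mm further on). Axes as the panel's.
- green_panel: Bystander: a panel of the same size and build, with a green end instead of orange, lying loose on the stand beside the other (on its left or right). Origin: centre of its underside; x points to the green end.
- gourd: Bystander: orange bulb-shaped model gourd standing loose on the table beside the stand, 70 mm wide, 100 mm high. Origin: centre of its underside.
- paint_jar: Bystander: closed yellow paint jar with a white cap standing loose on the table beside the stand, 60 mm wide, 85 mm high. Origin: centre of its underside.

How it is judged:
By the outcome, as a careful person would: the job done as asked, in the order asked, and still so for the second after the job is handed in, with the robot touching nothing.
It also fails if it takes over 43 s, if anything falls off the work surface, if the arm or the gripper's body presses on something with over 40 N, if the wrist force passes 120 N, or if a joint passes its speed limit or range.

## Robot

A 6-joint arm with a two-finger parallel gripper is mounted at the origin on the work surface. World frame = base frame: x ahead of the robot, y to its left, z up, the work surface at z = 0. Lengths are in m, angles in rad, forces in N, time in s.
With the tool pointing down it reaches from about 0.3 to 0.825 m from the base axis. Payload 5.4 kg.
Tool frame: the origin (TCP) lies midway between the tips of the shut fingers; the grasp point (between the pads) lies pinch_z behind it (pinch_z is the distance from the TCP to the grasp point, in m); z points along the fingers, y is the line along which they close (so a half turn about z gives the same grasp; the last joint's range is limited). The gripper opens to 92 mm and grips with 3 to 60 N. Pads are 20 mm wide; open, the fingers measure 128 mm over their backs; the gripper's body (75 mm by 189 mm) begins 69 mm behind the grasp point.
Start: joints at [-1.326, 0.158, 1.597, -0, 1.386, -0.21], TCP at [0.253, -0.517, 0.215] pointing down, gripper open.
Joint ranges: [-2.91, 2.91], [-0.94, 2.29], [0.18, 2.7], [-1.29, 4.43], [0.17, 2.64], [-3, 3]. Speed limits (rad/s): [2.57, 2.57, 3.14, 3.14, 3.14, 3.14].

## Interface

Orientations are given as a unit quaternion [x, y, z, w].
In Python, from rig import get_obs, read_camera, camera_params, sign_off, pinch_z gives the robot as it stands. The module is installed in compiled form; this text tells all that it offers.
- The arm moves only by the shell command python3 -m creep 'ROWS' [FORCE]. ROWS is JSON, one flat list of numbers, 7 for each row, row after row: the turn, a rotation vector about the tool's x, y, z in rad, then the shift along the tool's x, y, z in m, then the closure, from 0 (fully open) to 1 (shut). In form: [wx, wy, wz, tx, ty, tz, claw, wx, wy, wz, tx, ty, tz, claw, ...]. A call has 1 to 12 rows; each row shifts and turns the commanded pose from where the row before left it, along the tool's axes as they then stand; what a row does not reach is not made up. A row lasts 1/12 s, in which the tool goes at most 41.7 mm and 7.16 degrees, less where a joint would pass 70% of its speed; a pose out of reach is approached as far as the arm can. A call with a gripper value outside its range is refused whole. The fingers move at their own pace and stop on an object; FORCE is the grip in N (left out, the last holds). Time passes only in rows, so rows that do not move let the fingers close. It gives the time, the measured TCP pose, the force, the opening and the grip force at its end, in the units of the state.
- get_obs(): the state, without advancing time (a new reading comes with each control period).
- read_camera(name): name is "side" or "top"; returns (picture, depth): 480x640x3 uint8, red, green, blue; 480x640 float32, m along the optical axis (not along the pixel's ray), 0 where there is no reading.
- camera_params(name): a dict with "fx", "fy", "cx", "cy" (pixels), "R" (3x3) and "t" (3): a world point X has camera coordinates R X + t. Camera axes: x right, y down, z forward; pixel columns grow to the right and rows downward; lengths in m; the calibration is good to about 2 mm. A picture is of the moment at which its call begins. camera_params takes no time and is no camera call.
- sign_off(): hands the job in; it is judged then, once.
The state is a dict: "clock": time; "joints": joint angles; "qd": joint speeds; "effort": joint torques, N m; "tool_pos": TCP position; "eef_rot": TCP orientation; "force": force on the tool from outside, world axes, zero at the start; "ft_torque": the same for the moment, N m; "finger_gap": finger opening in m; "gripper_force": force on a finger pad.
Only numpy, scipy, OpenCV 4.12 (cv2) and the standard library are available. Lean on these libraries where they do the work, as an engineer would, in place of code of your own. Each camera call takes 0.05 s, during which the arm holds its last target. There are 200 camera calls.

## Working session

There is one attempt and no reset: what is moved stays moved. The work goes in short steps, Python scripts to look and compute and a shell command to move; the robot and the scene stay as the last step left them, time stands still between calls to the robot, and variables do not carry over. Pictures are saved under pics/ and viewed, at most 10 in all, crops included, and the job is handed in when it is done.

```bash
mkdir -p pics; python3 - <<'E'
from rig import *
import cv2,numpy as np
o=get_obs();print({k:np.round(v,3).tolist() for k,v in o.items()},pinch_z)
for n in("top","side"):
    p,d=read_camera(n);cv2.imwrite(f"pics/{n}0.png",p[:,:,::-1]);np.save(f"{n}0.npy",d)
    print(n,camera_params(n))
E
```

```text
{'clock': 0.0, 'joints': [-1.326, 0.159, 1.598, -0.0, 1.386, -0.21], 'qd': [-0.001, 0.002, -0.001, -0.001, -0.0, -0.0], 'effort': [0.001, -38.556, -32.211, 0.07, 0.038, -0.0], 'tool_pos': [0.252, -0.516, 0.214], 'eef_rot': [0.974, 0.225, -0.0, -0.001], 'force': [-0.155, 0.355, 0.169], 'ft_torque': [-0.017, 0.007, -0.045], 'gripper_force': 0.0, 'finger_gap': 0.092} 0.0187
top {'fx': 502.7053855989257, 'fy': 502.7053855989257, 'cx': 317.05437017158437, 'cy': 242.27057258455523, 'R': array([[ 0.02746457, -0.99961333, -0.0043456 ],
       [-0.98103065, -0.02611896, -0.19208502],
       [ 0.19189725,  0.00953869, -0.98136867]]), 't': array([0.03446873, 0.61420509, 0.98077825])}
side {'fx': 545.9252327626662, 'fy': 545.9252327626662, 'cx': 321.86599320042103, 'cy': 246.7272390562421, 'R': array([[-0.939243  , -0.34284319, -0.01676685],
       [-0.17007006,  0.50723698, -0.84485905],
       [ 0.29815894, -0.79067642, -0.53472615]]), 't': array([0.57610592, 0.13324796, 1.02518137])}
```

View pics/top0.png

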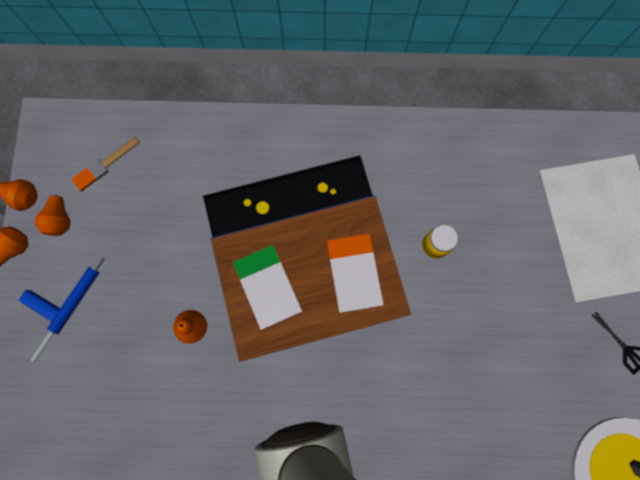

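View pics/side0.png

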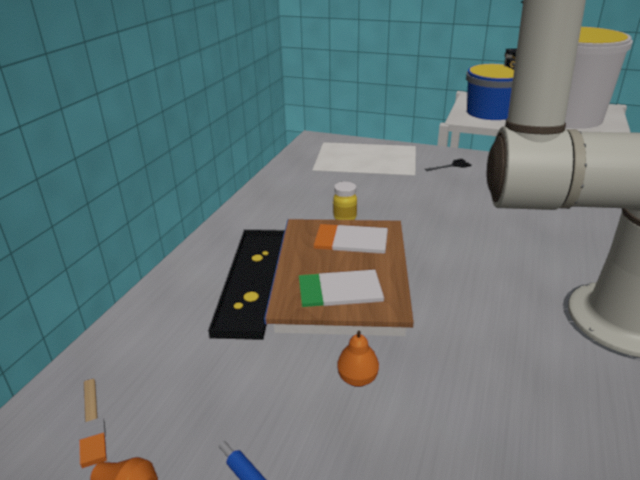

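The top view shows the stand's blue edge running from about (212,238) to (376,197). The target panel's corners are about (328,240), (371,234), (383,305), (340,312); the green panel lies to its left and the jar is at (440,242). The side view shows the same layout, with the target on the jar's side. I'll enlarge the crops and measure.

```bash
cat > h.py <<'E'
from rig import *
import cv2,numpy as np
def ray(n,uv):
    c=camera_params(n);uv=np.atleast_2d(np.float64(uv))
    d=np.c_[(uv[:,0]-c["cx"])/c["fx"],(uv[:,1]-c["cy"])/c["fy"],np.ones(len(uv))]@c["R"]
    return -c["R"].T@c["t"],d
def plane(n,uv,z):
    o,d=ray(n,uv);return o+d*((z-o[2])/d[:,2])[:,None]
def two(a,b):
    o1,d1=ray("top",a);o2,d2=ray("side",b);d1,d2=d1[0],d2[0]
    s=np.linalg.lstsq(np.c_[d1,-d2],o2-o1,rcond=None)[0]
    p,q=o1+s[0]*d1,o2+s[1]*d2;return (p+q)/2,np.linalg.norm(p-q)
E
python3 - <<'E'
import cv2
t=cv2.imread("pics/top0.png");s=cv2.imread("pics/side0.png")
cv2.imwrite("pics/topc.png",cv2.resize(t[180:330,240:440],None,fx=4,fy=4,interpolation=cv2.INTER_CUBIC))
cv2.imwrite("pics/sidec.png",cv2.resize(s[205:345,250:430],None,fx=4,fy=4,interpolation=cv2.INTER_CUBIC))
E
```

```text
(no output)
```

View pics/topc.png

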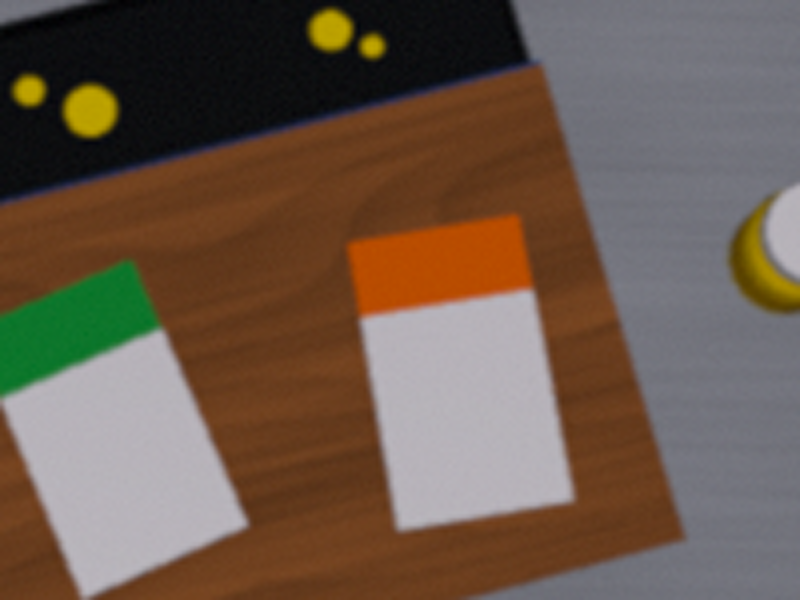

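View pics/sidec.png

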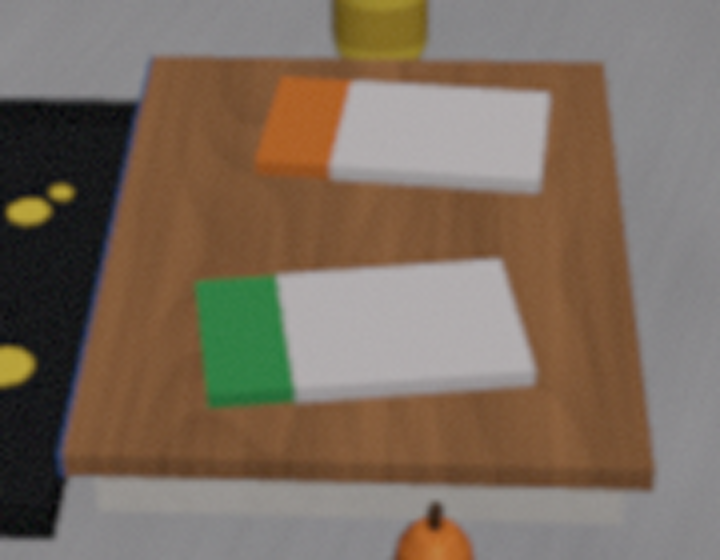

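Top crop: the panel's corners are (348,241), (519,214), (575,500) and (397,531), its line runs (360,315)–(533,289), and the stand edge (0,203)–(541,62). Side crop: corners (283,75), (257,165), (540,180), (550,92), with the line (348,82)–(331,168).

```bash
cat > m0.py <<'E'
from h import *
T=lambda *p:(np.array(p)-1.5)/4+[240,180]
S=lambda *p:(np.array(p)-1.5)/4+[250,205]
np.set_printoptions(precision=4,suppress=True)
nm=["OL","OR","NR","NL","lineL","lineR","standFR","standNR"]
t=T((348,241),(519,214),(575,500),(397,531),(360,315),(533,289),(541,62),(685,540))
s=S((257,165),(283,75),(550,92),(540,180),(331,168),(348,82),(151,58),(602,64))
zz=[.058]*6+[.05]*2
for n,a,b,z in zip(nm,t,s,zz):
    p,e=two(a,b);print(n,p,"gap%.4f"%e,"top",plane("top",a,z)[0],"side",plane("side",b,z)[0])
P=[plane("top",a,z)[0][:2] for a,z in zip(t,zz)]
OL,OR,NR,NL,lL,lR,FR,NRs=P
A=lambda v:np.degrees(np.arctan2(v[1],v[0]))
print("len",np.linalg.norm(OL-NL),np.linalg.norm(OR-NR),"wid",np.linalg.norm(OL-OR),np.linalg.norm(NL-NR))
print("yaw",A(OL-NL),A(OR-NR),A(OL-OR)-90,A(NL-NR)-90)
E0=plane("top",T((0,203)),.05)[0][:2];FL=plane("top",[212,238.5],.05)[0][:2];NLs=plane("top",[239.5,361],.05)[0][:2]
print("edge yaw",A(E0-FR)-90,A(FL-FR)-90,A(FR-NRs),A(FL-NLs),A(NLs-NRs)-90,"w",np.linalg.norm(FL-FR),np.linalg.norm(FR-NRs),FL,FR)
# side view of stand
a,b=plane("side",S((63,460),(151,58)),.05)[:,:2];print("side edge",a,b,A(a-b)-90,np.linalg.norm(a-b))
print("jar top",plane("top",[444,238],.085),"green NR",plane("top",T((248,524)),.058),"greenFR",plane("top",T((132,261)),.058))
E
python3 m0.py
```

```text
OL [0.6194 0.0312 0.054 ] gap0.0007 top [0.619  0.0314 0.058 ] side [0.6167 0.0371 0.058 ]
OR [ 0.6362 -0.0571  0.0575] gap0.0010 top [ 0.6356 -0.0571  0.058 ] side [ 0.6365 -0.0563  0.058 ]
NR [ 0.4893 -0.0865  0.0573] gap0.0015 top [ 0.4885 -0.0865  0.058 ] side [ 0.4897 -0.0852  0.058 ]
NL [0.4715 0.0033 0.0575] gap0.0020 top [0.4705 0.0031 0.058 ] side [0.4723 0.0041 0.058 ]
lineL [0.5803 0.0242 0.0557] gap0.0006 top [0.5803 0.0243 0.058 ] side [0.5788 0.0276 0.058 ]
lineR [ 0.5986 -0.0645  0.0555] gap0.0039 top [ 0.5962 -0.0647  0.058 ] side [ 0.5992 -0.0604  0.058 ]
standFR [ 0.7223 -0.0691  0.0466] gap0.0018 top [ 0.7203 -0.069   0.05  ] side [ 0.7207 -0.0637  0.05  ]
standNR [ 0.472  -0.1436  0.0473] gap0.0029 top [ 0.4704 -0.1434  0.05  ] side [ 0.4725 -0.1387  0.05  ]
len 0.15114359586090978 0.15006635477901556 wid 0.09006938903755456 0.09144692733497868
yaw 10.774245714487733 11.298500307444879 10.668911656977002 11.349385946897371
edge yaw 16.5652013422677 16.87634418394549 16.57097792623893 16.1647556827336 16.449403736376937 w 0.35559400518213097 0.26080849892988506 [0.6171 0.2713] [ 0.7203 -0.069 ]
side edge [0.6161 0.2801] [ 0.7207 -0.0637] 16.930908131860008 0.3593589519310534
jar top [[ 0.6237 -0.2052  0.085 ]] green NR [[0.4719 0.0784 0.058 ]] greenFR [[0.6054 0.1429 0.058 ]]
```

Both views put the panel top at about 57 mm and the stand top at about 47–50 mm, and the sizes match. Stand yaw is about 16.6°, panel yaw about 11.0°, and the line sits about 112 mm short of the edge. I'll push with both half-open fingertips against the near edge, so the panel squares itself against them. First move: turn 0.165 rad and go behind the panel.

```bash
python3 -m creep '[0,0,0.0825,0,0,0,0.45, 0,0,0.0825,0,0,0,0.45, 0,0,0,0.0229,-0.0273,0,0.45, 0,0,0,0.0229,-0.0273,0,0.45, 0,0,0,0.0229,-0.0273,0,0.45, 0,0,0,0.0229,-0.0273,0,0.45, 0,0,0,0.0229,-0.0273,0,0.45, 0,0,0,0.0229,-0.0273,0,0.45, 0,0,0,0.0229,-0.0273,0,0.45, 0,0,0,0.0229,-0.0273,0,0.45, 0,0,0,0.0229,-0.0273,0,0.45, 0,0,0,0.0229,-0.0273,0,0.45]'
python3 -m creep '[0,0,0,0.0229,-0.0273,0,0.45, 0,0,0,0.0229,-0.0273,0,0.45, 0,0,0,0.0229,-0.0273,0,0.45, 0,0,0,0.0229,-0.0273,0,0.45, 0,0,0,0,0,0.03,0.45, 0,0,0,0,0,0.03,0.45, 0,0,0,0,0,0.03,0.45, 0,0,0,0,0,0,0.45, 0,0,0,0,0,0,0.45, 0,0,0,0,0,0,0.45]'
cat > st.py <<'E'
from h import *
o=get_obs();p=o["tool_pos"]
from scipy.spatial.transform import Rotation as R
M=R.from_quat(o["eef_rot"]).as_matrix();a=np.radians(16.6)
print("n %.4f t %.4f z %.4f"%(p[0]*np.cos(a)+p[1]*np.sin(a),-p[0]*np.sin(a)+p[1]*np.cos(a),p[2]),"yaw",np.degrees(np.arctan2(M[1,0],M[0,0])),"tilt",M[:,2].round(4),o["force"],o["finger_gap"],o["clock"])
E
python3 st.py
```

```text
clock: 1.1
tool_pos: [0.3941, -0.1877, 0.2143]
eef_rot: [0.99, 0.144, -0.0, -0.0]
force: [0.5, 1.0, 0.2]
finger_gap: 0.0504
gripper_force: 0.0
clock: 1.93
tool_pos: [0.4514, -0.0591, 0.1261]
eef_rot: [0.99, 0.144, 0.001, 0.0]
force: [-0.0, 0.8, 0.7]
finger_gap: 0.0508
gripper_force: 0.0
n 0.4157 t -0.1856 z 0.1261 yaw 16.586946653110818 tilt [ 1.7e-03 -7.0e-04 -1.0e+00] [-0.00226197  0.82246167  0.68563603] 0.05078167596275367 1.9333
```

```bash
python3 -m creep '[0,0,0,0,0,0.02,0.45, 0,0,0,0,0,0.02,0.45, 0,0,0,0,0,0.015,0.45, 0,0,0,0,0,0.01,0.45, 0,0,0,0,0,0.005,0.45, 0,0,0,0,0,0.002,0.45, 0,0,0,0,0,0,0.45, 0,0,0,0,0,0,0.45]'; python3 st.py
python3 - <<'E'
from h import *
p,d=read_camera("top");q,_=read_camera("side")
cv2.imwrite("pics/b.png",np.hstack([cv2.resize(x[:,:,::-1],None,fx=2.5,fy=2.5,interpolation=2) for x in(p[170:340,260:420],q[190:360,250:410])]))
E
```

```text
clock: 2.6
tool_pos: [0.4515, -0.0591, 0.0537]
eef_rot: [0.99, 0.144, 0.001, 0.001]
force: [-0.6, -0.4, 1.2]
finger_gap: 0.0507
gripper_force: 0.0
n 0.4158 t -0.1856 z 0.0537 yaw 16.599266836036666 tilt [ 1.9e-03 -8.0e-04 -1.0e+00] [-0.60739962 -0.35170787  1.17412519] 0.050666538612283 2.6
```

View pics/b.png

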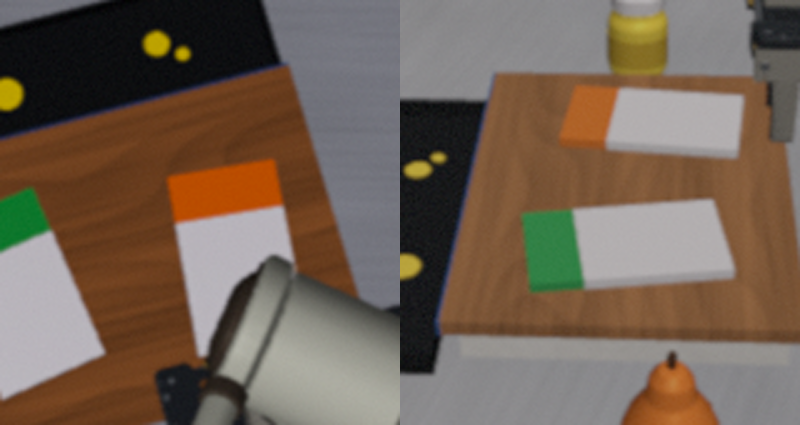

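The fingertip stands just behind the near edge (side half, about (780,138)), with no contact yet. Now I push 104 mm in two slow calls.

```bash
python3 -m creep '[0,0,0,0.004,0,0,0.45, 0,0,0,0.004,0,0,0.45, 0,0,0,0.004,0,0,0.45, 0,0,0,0.004,0,0,0.45, 0,0,0,0.004,0,0,0.45, 0,0,0,0.004,0,0,0.45, 0,0,0,0.004,0,0,0.45, 0,0,0,0.004,0,0,0.45, 0,0,0,0.004,0,0,0.45, 0,0,0,0.004,0,0,0.45, 0,0,0,0.004,0,0,0.45, 0,0,0,0.004,0,0,0.45]'; python3 st.py
python3 -m creep '[0,0,0,0.005,0,0,0.45, 0,0,0,0.005,0,0,0.45, 0,0,0,0.005,0,0,0.45, 0,0,0,0.005,0,0,0.45, 0,0,0,0.005,0,0,0.45, 0,0,0,0.005,0,0,0.45, 0,0,0,0.005,0,0,0.45, 0,0,0,0.005,0,0,0.45, 0,0,0,0.005,0,0,0.45, 0,0,0,0.005,0,0,0.45, 0,0,0,0.004,0,0,0.45, 0,0,0,0,0,0,0.45]'; python3 st.py
python3 - <<'E'
from h import *
p,d=read_camera("top");q,_=read_camera("side")
cv2.imwrite("pics/c1.png",p[:,:,::-1]);cv2.imwrite("pics/c2.png",q[:,:,::-1])
cv2.imwrite("pics/c.png",np.hstack([cv2.resize(x[:,:,::-1],None,fx=4,fy=4,interpolation=2) for x in(p[180:310,300:400],q[200:330,260:360])]))
E
```

```text
clock: 3.7
tool_pos: [0.4969, -0.0448, 0.0526]
eef_rot: [0.99, 0.144, -0.0, -0.0]
force: [-0.7, 0.3, -0.3]
finger_gap: 0.0509
gripper_force: 0.2
n 0.4634 t -0.1849 z 0.0526 yaw 16.60392979895866 tilt [-1.e-04  1.e-04 -1.e+00] [-0.66038098  0.25543717 -0.30452663] 0.05089812746301366 3.7
clock: 4.7
tool_pos: [0.5492, -0.0294, 0.0528]
eef_rot: [0.99, 0.145, 0.0, 0.0]
force: [0.3, -0.5, -0.5]
finger_gap: 0.0504
gripper_force: 0.0
n 0.5179 t -0.1851 z 0.0528 yaw 16.617234386159936 tilt [ 8.e-04 -1.e-04 -1.e+00] [ 0.34026211 -0.48824848 -0.52329537] 0.05043297872067851 4.7
```

View pics/c.png

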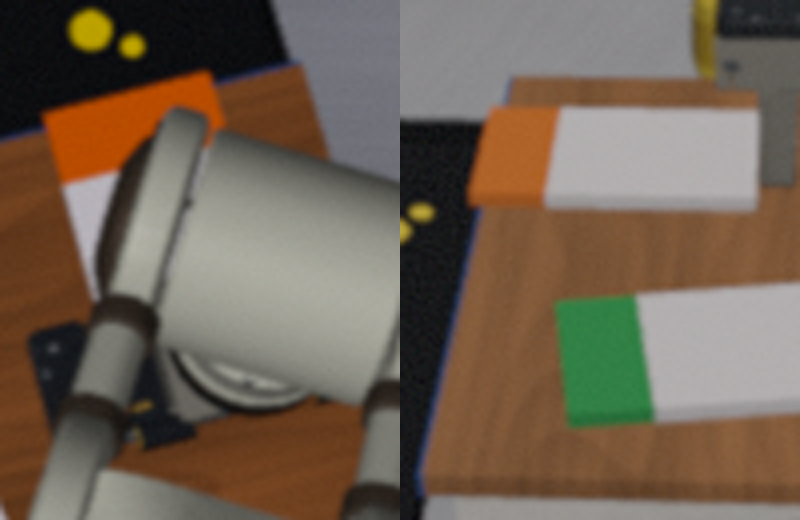

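The panel has squared up: its orange front runs (45,115)–(210,71) in the left half, parallel to the blue edge, and it just crosses that edge.

```bash
python3 - <<'E'
from h import *
a=np.radians(16.6);N=np.array([np.cos(a),np.sin(a)])
T=lambda *p:(np.array(p)-1.5)/4+[300,180]
S=lambda *p:(np.array(p)-[401.5,1.5])/4+[260,200]
print("front",plane("top",T((45,115),(210,71)),.058)[:,:2]@N,"line",plane("top",T((62,184)),.058)[:,:2]@N,"edge",plane("top",T((40,128),(300,64)),.05)[:,:2]@N)
print("side front",plane("side",S((490,107),(471,190)),.058)[:,:2]@N,"line",plane("side",S((559,108),(546,193)),.058)[:,:2]@N,"near",plane("side",S((757,110),(756,197)),.058)[:,:2]@N,"edge",plane("side",S((512,78),(424,480)),.05)[:,:2]@N)
E
```

```text
front [0.6758468 0.6763443] line [0.63762114] edge [0.6717732  0.66969847]
side front [0.67849831 0.67794436] line [0.63978994 0.63820427] near [0.52951077 0.52837042] edge [0.67192199 0.66998565]
```

About 33 mm remains. I'll push 28 mm, then back off for a clear view.

```bash
python3 -m creep '[0,0,0,0.004,0,0,0.45, 0,0,0,0.004,0,0,0.45, 0,0,0,0.004,0,0,0.45, 0,0,0,0.004,0,0,0.45, 0,0,0,0.004,0,0,0.45, 0,0,0,0.004,0,0,0.45, 0,0,0,0.003,0,0,0.45, 0,0,0,0.001,0,0,0.45, 0,0,0,0,0,0,0.45, 0,0,0,0,0,0,0.45, 0,0,0,0,0,0,0.45]'; python3 st.py
python3 -m creep '[0,0,0,-0.01,0,0,0.45, 0,0,0,-0.03,0,0,0.45, 0,0,0,0,0,-0.04,0.45, 0,0,0,-0.02,0.03,-0.02,0.45, 0,0,0,-0.02,0.035,0,0.45, 0,0,0,-0.02,0.035,0,0.45, 0,0,0,-0.02,0.035,0,0.45, 0,0,0,-0.01,0.038,0,0.45, 0,0,0,0,0.04,0,0.45, 0,0,0,0,0.04,0,0.45, 0,0,0,0,0.03,0,0.45, 0,0,0,0,0,0,0.45]'; python3 st.py
python3 - <<'E'
from h import *
p,d=read_camera("top");q,_=read_camera("side")
cv2.imwrite("pics/d1.png",p[:,:,::-1]);cv2.imwrite("pics/d2.png",q[:,:,::-1])
cv2.imwrite("pics/d.png",np.hstack([cv2.resize(x[:,:,::-1],None,fx=4,fy=4,interpolation=2) for x in(p[170:315,300:400],q[200:345,260:360])]))
E
```

```text
clock: 5.72
tool_pos: [0.5751, -0.0215, 0.0526]
eef_rot: [0.99, 0.144, 0.0, -0.0]
force: [-0.5, -0.0, -0.6]
finger_gap: 0.0502
gripper_force: 0.0
n 0.5450 t -0.1849 z 0.0526 yaw 16.60347398888458 tilt [ 0.  0. -1.] [-0.49566856 -0.03501844 -0.55287763] 0.050225855166302326 5.7167
clock: 6.72
tool_pos: [0.5319, -0.3356, 0.1129]
eef_rot: [0.99, 0.142, 0.001, 0.002]
force: [0.5, -0.5, 0.9]
finger_gap: 0.0503
gripper_force: 0.0
n 0.4138 t -0.4736 z 0.1129 yaw 16.352413243741083 tilt [ 0.0018 -0.0033 -1.    ] [ 0.47974931 -0.4602959   0.85144807] 0.05030038476973422 6.7167
```

View pics/d.png

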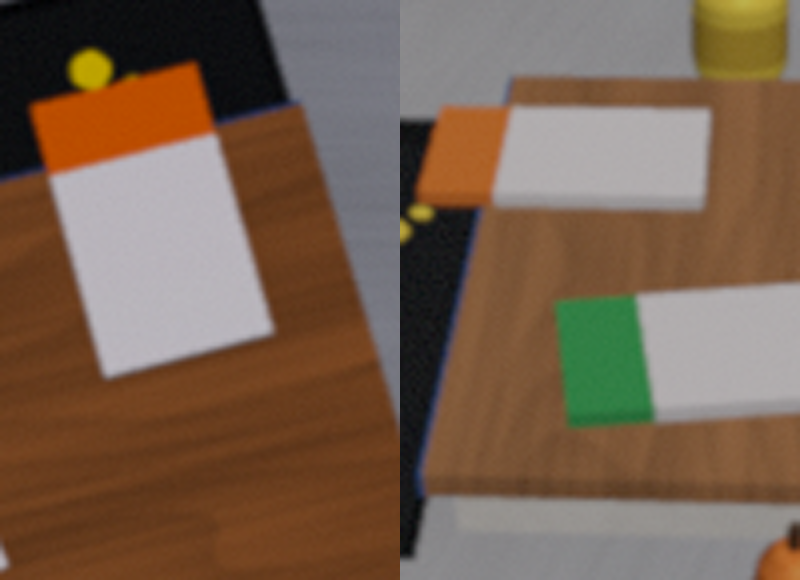

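The panel is square with its orange nearly all over the tray: the line runs (50,175)–(215,133) against the blue edge (0,180)–(300,102). I'll measure the rest at sub-pixel level in rectified views.

```bash
cat > sub.py <<'E'
from h import *
import sys
a=np.radians(16.6);N=np.array([np.cos(a),np.sin(a)]);TT=np.array([-N[1],N[0]])
def prof(n,img,z,n0,n1,t0,t1):
    ns=np.arange(n0,n1,.0002);ts=np.arange(t0,t1,.001)
    X=ns[:,None,None]*N+ts[None,:,None]*TT;X=np.dstack([X,np.full(X.shape[:2],z)])
    c=camera_params(n);C=X@c["R"].T+c["t"]
    u=(c["fx"]*C[...,0]/C[...,2]+c["cx"]).astype(np.float32);v=(c["fy"]*C[...,1]/C[...,2]+c["cy"]).astype(np.float32)
    return ns,ts,cv2.GaussianBlur(cv2.remap(img,u,v,cv2.INTER_CUBIC),(1,5),0,sigmaX=.1,sigmaY=2).astype(float)
def edge(n,img,z,n0,n1,t0,t1,ch,lab):
    ns,ts,P=prof(n,img,z,n0,n1,t0,t1);P=P[...,ch]
    lo,hi=P[:10].mean(),P[-10:].mean();m=(lo+hi)/2
    S=(P-m)*np.sign(hi-lo);k=np.array([ns[np.argmax(S[:,j]>0)] for j in range(len(ts))])
    ok=abs(k-np.median(k))<.004;f=np.polyfit(ts[ok],k[ok],1)
    tm=-.19;r=np.polyval(f,tm)
    print(n,lab,"n %.4f (t=-.19) slope %.2fdeg rms %.4f  lvl %.0f %.0f"%(r,np.degrees(np.arctan(f[0])),np.std(k[ok]-np.polyval(f,ts[ok])),lo,hi));return r
if __name__=="__main__":
  for n,f in(("top",sys.argv[1]),("side",sys.argv[2])):
    im=cv2.imread(f)  # BGR
    e1=edge(n,im,.05,.660,.682,-.135,-.02,2,"edge left")
    edge(n,im,.05,.660,.682,-.265,-.245,2,"edge right")
    s=edge(n,im,.05,.403,.42,-.23,.03,2,"stand near")
    l=edge(n,im,.058,.653,.678,-.222,-.15,0,"line")
    w=edge(n,im,.058,.545,.57,-.222,-.15,0,"panel near")
    q=edge(n,im,.058,.70,.716,-.222,-.15,2,"panel front")
    print("standlen",e1-s,"panel len",q-w,"remaining",e1-l,"from near",e1-.11-w,"from front",e1+.04-q)
E
python3 sub.py pics/d1.png pics/d2.png
```

```text
Traceback (most recent call last):
  File "sub.py", line 20, in <module>
    e1=edge(n,im,.05,.660,.682,-.135,-.02,2,"edge left")
  File "sub.py", line 11, in edge
    ns,ts,P=prof(n,img,z,n0,n1,t0,t1);P=P[...,ch]
            ~~~~^^^^^^^^^^^^^^^^^^^^^
  File "sub.py", line 9, in prof
    return ns,ts,cv2.GaussianBlur(cv2.remap(img,u,v,cv2.INTER_CUBIC),(1,5),0,sigmaX=.1,sigmaY=2).astype(float)
                 ~~~~~~~~~~~~~~~~^^^^^^^^^^^^^^^^^^^^^^^^^^^^^^^^^^^^^^^^^^^^^^^^^^^^^^^^^^^^^^^
cv2.error: OpenCV(4.12.0) :-1: error: (-5:Bad argument) in function 'GaussianBlur'
> Overload resolution failed:
>  - argument for GaussianBlur() given by name ('sigmaX') and position (3)
>  - argument for GaussianBlur() given by name ('sigmaX') and position (3)
```

```bash
sed -i 's/(1,5),0,sigmaX/(1,5),sigmaX/' sub.py; python3 sub.py pics/d1.png pics/d2.png
```

```text
top edge left n 0.6705 (t=-.19) slope -0.09deg rms 0.0002  lvl 115 19
top edge right n 0.6709 (t=-.19) slope 0.10deg rms 0.0001  lvl 111 14
top stand near n 0.4099 (t=-.19) slope -0.07deg rms 0.0006  lvl 115 102
top line n 0.6650 (t=-.19) slope 0.17deg rms 0.0002  lvl 185 0
top panel near n 0.5534 (t=-.19) slope -0.25deg rms 0.0002  lvl 31 186
top panel front n 0.7043 (t=-.19) slope 0.33deg rms 0.0006  lvl 184 67
standlen 0.26063396253936555 panel len 0.15087898801612531 remaining 0.005470490921962168 from near 0.0070587527608795275 from front 0.006179764744754235
side edge left n 0.6730 (t=-.19) slope -0.16deg rms 0.0002  lvl 129 29
side edge right n 0.6754 (t=-.19) slope -0.64deg rms 0.0003  lvl 125 139
side stand near n 0.4126 (t=-.19) slope -0.41deg rms 0.0004  lvl 135 121
side line n 0.6671 (t=-.19) slope 0.17deg rms 0.0002  lvl 170 44
side panel near n 0.5552 (t=-.19) slope -0.42deg rms 0.0004  lvl 58 171
side panel front n 0.7071 (t=-.19) slope -0.61deg rms 0.0003  lvl 173 50
standlen 0.2604674697207477 panel len 0.15183782043238825 remaining 0.005976864536845428 from near 0.007806937516580126 from front 0.0059691170841918995
```

Both views agree that 5.8 mm remains, and the fingers' contact offset of 9.9 mm fits the pad's half width. The measured TCP should therefore end at n ≈ 0.5508. I'll go back behind the panel.

```bash
python3 -m creep '[0,0,0,0.012,-0.036,0,0.45, 0,0,0,0.013,-0.036,0,0.45, 0,0,0,0.013,-0.036,0,0.45, 0,0,0,0.013,-0.036,0,0.45, 0,0,0,0.013,-0.036,0,0.45, 0,0,0,0.013,-0.036,0,0.45, 0,0,0,0.013,-0.036,0,0.45, 0,0,0,0.013,-0.036,0,0.45, 0,0,0,0,0,0,0.45, 0,0,0,0,0,0,0.45, 0,0,0,0,0,0,0.45]'; python3 st.py
```

```text
clock: 7.73
tool_pos: [0.5473, -0.024, 0.1126]
eef_rot: [0.989, 0.145, -0.0, 0.0]
force: [0.7, -0.5, 0.8]
finger_gap: 0.0506
gripper_force: 0.0
n 0.5176 t -0.1794 z 0.1126 yaw 16.686520815465556 tilt [-1.e-04 -4.e-04 -1.e+00] [ 0.67730386 -0.46220283  0.7996175 ] 0.050628731589670635 7.7333
```

```bash
python3 -m creep '[0,0,0.002,0,0.004,0.02,0.45, 0,0,0,0,0,0.02,0.45, 0,0,0,0,0,0.012,0.45, 0,0,0,0,0,0.007,0.45, 0,0,0,0,0,0,0.45, 0,0,0,0,0,0,0.45]'; python3 st.py
python3 -m creep '[0,0,0,0.005,0,0,0.45, 0,0,0,0.005,0,0,0.45, 0,0,0,0.004,0,0,0.45, 0,0,0,0.004,0,0,0.45, 0,0,0,0.003,0,0,0.45, 0,0,0,0.003,0,0,0.45, 0,0,0,0.003,0,0,0.45, 0,0,0,0.003,0,0,0.45, 0,0,0,0.001,0,0,0.45, 0,0,0,0,0,0,0.45, 0,0,0,0,0,0,0.45, 0,0,0,0,0,0,0.45]'; python3 st.py
```

```text
clock: 8.23
tool_pos: [0.549, -0.0288, 0.0538]
eef_rot: [0.99, 0.143, -0.0, -0.0]
force: [0.3, 0.2, 0.4]
finger_gap: 0.0505
gripper_force: 0.0
n 0.5179 t -0.1844 z 0.0538 yaw 16.44908122459517 tilt [-2.e-04  0.e+00 -1.e+00] [0.26162393 0.18314488 0.35299949] 0.0504594859409079 8.2333
clock: 9.23
tool_pos: [0.5786, -0.0195, 0.0536]
eef_rot: [0.99, 0.143, -0.0, -0.0]
force: [-0.5, 0.3, 0.7]
finger_gap: 0.0507
gripper_force: 0.0
n 0.5489 t -0.1840 z 0.0536 yaw 16.481969445358267 tilt [-1.e-04  1.e-04 -1.e+00] [-0.47024343  0.31897723  0.66953712] 0.05073437329947228 9.2333
```

```bash
python3 -m creep '[0,0,-0.0015,0.0005,0,0,0.45, 0,0,0,0.0005,0,0,0.45, 0,0,0,0.0005,0,0,0.45, 0,0,0,0.0004,0,0,0.45, 0,0,0,0,0,0,0.45, 0,0,0,0,0,0,0.45]'; python3 st.py; python3 st.py
python3 -m creep '[0,0,0,-0.01,0,0,0.45, 0,0,0,-0.03,0,0,0.45, 0,0,0,0,0,-0.04,0.45, 0,0,0,-0.02,0.03,-0.02,0.45, 0,0,0,-0.02,0.035,0,0.45, 0,0,0,-0.02,0.035,0,0.45, 0,0,0,-0.02,0.035,0,0.45, 0,0,0,-0.01,0.038,0,0.45, 0,0,0,0,0.04,0,0.45, 0,0,0,0,0.04,0,0.45, 0,0,0,0,0.03,0,0.45, 0,0,0,0,0,0,0.45]'
python3 - <<'E'
from h import *
p,d=read_camera("top");q,_=read_camera("side")
cv2.imwrite("pics/e1.png",p[:,:,::-1]);cv2.imwrite("pics/e2.png",q[:,:,::-1])
cv2.imwrite("pics/e.png",np.hstack([cv2.resize(x[:,:,::-1],None,fx=2,fy=2,interpolation=2) for x in(p[140:380,220:420],q[160:400,230:430])]))
E
python3 sub.py pics/e1.png pics/e2.png
```

```text
clock: 9.73
tool_pos: [0.5806, -0.0189, 0.0536]
eef_rot: [0.99, 0.144, 0.0, -0.0]
force: [-0.2, -0.2, 0.6]
finger_gap: 0.0506
gripper_force: 0.1
n 0.5510 t -0.1840 z 0.0536 yaw 16.57543057512394 tilt [ 0.e+00  1.e-04 -1.e+00] [-0.17701076 -0.24719986  0.58458181] 0.05063727288936059 9.7333
n 0.5510 t -0.1840 z 0.0536 yaw 16.57543057512394 tilt [ 0.e+00  1.e-04 -1.e+00] [-0.17701076 -0.24719986  0.58458181] 0.05063727288936059 9.7333
clock: 10.73
tool_pos: [0.5373, -0.3331, 0.1139]
eef_rot: [0.99, 0.142, 0.001, 0.002]
force: [-0.7, -1.0, 0.4]
finger_gap: 0.0505
gripper_force: 0.0
top edge left n 0.6705 (t=-.19) slope -0.07deg rms 0.0002  lvl 115 19
top edge right n 0.6706 (t=-.19) slope -0.15deg rms 0.0001  lvl 111 13
top stand near n 0.4099 (t=-.19) slope -0.08deg rms 0.0005  lvl 115 102
top line n 0.6704 (t=-.19) slope 0.02deg rms 0.0002  lvl 185 0
top panel near n 0.5588 (t=-.19) slope -0.13deg rms 0.0002  lvl 31 186
top panel front n 0.7096 (t=-.19) slope 0.24deg rms 0.0003  lvl 185 66
standlen 0.26062817876857036 panel len 0.15083761240619176 remaining 6.738275080431233e-05 from near 0.0016826924170203483 from front 0.0008450800108286138
side edge left n 0.6730 (t=-.19) slope -0.15deg rms 0.0002  lvl 129 28
side edge right n 0.6747 (t=-.19) slope -1.28deg rms 0.0002  lvl 124 138
side stand near n 0.4130 (t=-.19) slope -0.44deg rms 0.0005  lvl 135 121
side line n 0.6726 (t=-.19) slope -0.40deg rms 0.0003  lvl 171 41
side panel near n 0.5606 (t=-.19) slope -0.47deg rms 0.0003  lvl 59 171
side panel front n 0.7123 (t=-.19) slope -0.63deg rms 0.0005  lvl 172 58
standlen 0.2600446991237586 panel len 0.15173656715359618 remaining 0.0004626125382440893 from near 0.0024326729004165992 from front 0.0006961057468204412
```

View pics/e.png

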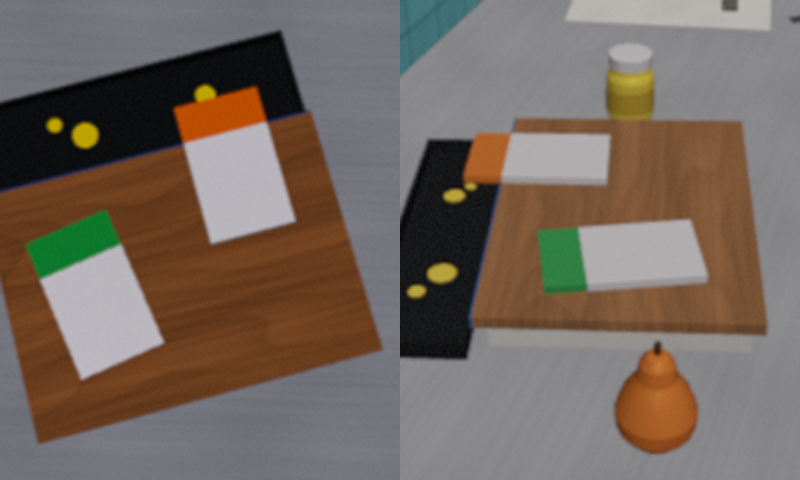

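In both views the orange/white line lies on the blue edge to within about 0.5 mm and 0.3°. The green panel, gourd and jar have not moved, and the hand is clear.

```bash
python3 -c "
from rig import *
print(sign_off())"
```

```text
the job is handed in; nothing more can be done
None
```

The job is handed in at about 11 s: only the panel's orange strip hangs over the tray, its line within about 0.5 mm of the stand's edge and square to about 0.3°, with the green panel, gourd and jar where they were and the hand clear.

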